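Stir the walnuts for the tarts

TASK

Take the plain round stirring stick out of its crock and stir the walnuts in the cake tin with it, its foot down among the nuts close to the tin's floor: begin at the side of the tin away from the robot and go clockwise (seen from above) for two full rounds, about half-way between the centre and the wall, ending at the far side again, so that most of the nuts are shifted from where they lay. Keep all the nuts in the tin, and at the end stand the stick back in the crock it came from and let it go.

Things in the scene. Friction and masses are not known exactly. Their poses are not given: they have to be found in the camera images.
- stick_center (a point): Centre (half-way up) of the stirring stick: a plain straight round rod of pale wood, 24 mm in diameter, 190 mm long, about 60 g, with two thin dark rings near its top end. It stands upright and loose on its flat foot in the middle of a white crock. The rod's z axis runs along it, foot to top; the foot is 95 mm below this point, the top end 95 mm above. Grip it from above, 35 to 45 mm below its top end (any yaw), firmly.
- stick_foot (a point): The centre of the stick's flat lower end, the end that stirs; same axes as the stick's centre.
- crock_floor (a point): Centre of the inner floor of the white stoneware crock that holds the stick. Round, heavy and fixed: outside 76 mm wide and 70 mm high, inside about 50 mm wide, the inner floor 8 mm above the table, so the rim is 62 mm above this point. z is up. Two more crocks of the same make stand on the table, one with a wire whisk and one with a flat-bladed wooden paddle; which stands where varies, at least 110 mm apart.
- tin_floor (a point): Centre of the inner floor of the round metal cake tin with the walnuts in it. The tin is fixed on a square wooden board 220 mm wide; inside it is 164 mm across at the floor and 56 mm deep (wall 4 mm); the floor is 22 mm above the table, the rim 56 mm above this point. Its z axis is up, its x axis points away from the robot (far side) within about 12 degrees, its y axis to the robot's left. An empty tin of the same make stands farther back.
- nut1_center (a point): One of the five walnuts in the tin, all alike: rough brown balls, 36 mm long, 30 mm wide and high; they roll and slide freely. This point is its centre, 15 mm above the tin's floor. The nuts start well apart in a ring 40 to 60 mm from the tin's centre, so that the centre is free.
- nut2_center (a point): Walnut 2 of 5, like walnut 1: its centre.
- nut3_center (a point): Walnut 3 of 5, like walnut 1: its centre.
- nut4_center (a point): Walnut 4 of 5, like walnut 1: its centre.
- nut5_center (a point): Walnut 5 of 5, like walnut 1: its centre.
Not all that is in view belongs to the job. Leave any blue or yellow look-alike of the part that bears stick_center alone.

How it is judged (in metres and radians):
On the way, in this order (a step that is already met when the one before it is completed fails the run):
1. the stick is lifted out of its crock (z of stick_foot in the frame of crock_floor above 0.07 m).
2. round 1: the stick's foot is among the nuts on the far side of the tin (x of stick_foot in the frame of tin_floor between 0.022 and 0.085 m and y of stick_foot in the frame of tin_floor between -0.03 and 0.03 m and z of stick_foot in the frame of tin_floor between -0.01 and 0.02 m and angle between stick_center's own z axis and vertical below 0.6 rad).
3. round 1: the stick's foot is among the nuts on the right-hand side of the tin (y of stick_foot in the frame of tin_floor between -0.085 and -0.022 m and x of stick_foot in the frame of tin_floor between -0.03 and 0.03 m and z of stick_foot in the frame of tin_floor between -0.01 and 0.02 m and angle between stick_center's own z axis and vertical below 0.6 rad).
4. round 1: the stick's foot is among the nuts on the near side of the tin (x of stick_foot in the frame of tin_floor between -0.085 and -0.022 m and y of stick_foot in the frame of tin_floor between -0.03 and 0.03 m and z of stick_foot in the frame of tin_floor between -0.01 and 0.02 m and angle between stick_center's own z axis and vertical below 0.6 rad).
5. round 1: the stick's foot is among the nuts on the left-hand side of the tin (y of stick_foot in the frame of tin_floor between 0.022 and 0.085 m and x of stick_foot in the frame of tin_floor between -0.03 and 0.03 m and z of stick_foot in the frame of tin_floor between -0.01 and 0.02 m and angle between stick_center's own z axis and vertical below 0.6 rad).
6. round 2: the stick's foot is among the nuts on the far side of the tin (all of step 2).
7. round 2: the stick's foot is among the nuts on the right-hand side of the tin (all of step 3).
8. round 2: the stick's foot is among the nuts on the near side of the tin (all of step 4).
9. round 2: the stick's foot is among the nuts on the left-hand side of the tin (all of step 5).
10. two rounds done: the foot is back on the far side, and at least three of the five nuts lie more than 20 mm from where they began (all of step 6 and (distance of each of nut1_center, nut2_center, nut3_center from where it was at the start of the episode above 0.02 m or distance of each of nut1_center, nut2_center, nut4_center from where it was at the start of the episode above 0.02 m or distance of each of nut1_center, nut2_center, nut5_center from where it was at the start of the episode above 0.02 m or distance of each of nut1_center, nut3_center, nut4_center from where it was at the start of the episode above 0.02 m or distance of each of nut1_center, nut3_center, nut5_center from where it was at the start of the episode above 0.02 m or distance of each of nut1_center, nut4_center, nut5_center from where it was at the start of the episode above 0.02 m or distance of each of nut2_center, nut3_center, nut4_center from where it was at the start of the episode above 0.02 m or distance of each of nut2_center, nut3_center, nut5_center from where it was at the start of the episode above 0.02 m or distance of each of nut2_center, nut4_center, nut5_center from where it was at the start of the episode above 0.02 m or distance of each of nut3_center, nut4_center, nut5_center from where it was at the start of the episode above 0.02 m)).
At the end, for the whole second after the job is handed in: The stick stands in its own crock, its foot within 20 mm of the middle of the crock's floor and less than 15 mm above it, leaning less than 28 degrees, and all five walnuts lie inside the tin (horizontal distance between each of nut1_center, nut2_center, nut3_center, nut4_center, nut5_center and tin_floor below 0.083 m and z of each of nut1_center, nut2_center, nut3_center, nut4_center, nut5_center in the frame of tin_floor below 0.055 m and horizontal distance between stick_foot and crock_floor below 0.02 m and z of stick_foot in the frame of crock_floor below 0.015 m and angle between stick_center's own z axis and vertical below 0.5 rad); the robot touches nothing.
It fails at once if the gripper or arm touches a nut: the nuts are moved with the stick only (contact force between any of nut1, nut2, nut3, nut4, nut5 and the fingers above 0.3 N or contact force between any of nut1, nut2, nut3, nut4, nut5 and the arm above 0.3 N).
It also fails if it takes over 64 s, if anything falls off the work surface, if the arm or the gripper's body presses on something with over 40 N, if the wrist force passes 120 N, or if a joint passes its speed limit or range.

ROBOT

A 6-joint arm with a two-finger parallel gripper is mounted at the origin on the work surface. World frame = base frame: x ahead of the robot, y to its left, z up, the work surface at z = 0. Lengths are in mm, angles in degrees, forces in N, time in s.
With the tool pointing down it reaches from about 375 to 825 mm from the base axis. Payload 5.5 kg.
Tool frame: the origin (TCP) lies at the very end of the fingers, on their centre line; the grasp point (between the pads) lies 19 mm behind it; y points along the fingers, z is the direction in which the jaws open and shut, and the axes are right-handed (so a half turn about y gives the same grasp; the last joint's range is limited). The gripper opens to 85 mm and grips with 20 to 120 N. Pads are 22 mm wide; open, the fingers measure 114 mm over their backs; the gripper's body (76 mm by 85 mm) begins 54 mm behind the grasp point. The pads swing forward as they close: fully open they stand 13 mm farther back than shut.
Start: joints at [63.656, 17.962, -2.699, 69.339, 0, 90], TCP at [266.257, 537.682, 231.299] pointing down, gripper open.
Joint ranges: [-152.73, 152.73], [-39.44, 99.34], [-58.76, 71.6], [-118.89, 123.64], [-81.53, 83.1], [-180, 180]. Speed limits (degrees/s): [136.94, 136.94, 172.46, 180, 180, 180].

INTERFACE

Orientations are given as [roll, pitch, yaw] about the fixed x, y, z axes, in that order (R = Rz(yaw) Ry(pitch) Rx(roll)).
In Python, from plant import telemetry, cams, workorder gives the robot as it stands.
- The arm moves only by the tool servo_tool, never from a script. Its argument "deltas" is a list of rows, each a list of 7 numbers: the closure, from -1 (fully open) to 1 (shut), then the shift along the tool's x, y, z in m, then the turn, a rotation vector about the tool's x, y, z in degrees. A call has 1 to 20 rows; each row shifts and turns the commanded pose from where the row before left it, along the tool's axes as they then stand; what a row does not reach is not made up. A row lasts 1/12 s, in which the tool goes at most 41.7 mm and 7.16 degrees, less where a joint would pass 70% of its speed; a pose out of reach is approached as far as the arm can. A call with a gripper value outside its range is refused whole. The fingers move at their own pace and stop on an object; the grip force is fixed at half the most. Time passes only in rows, so rows that do not move let the fingers close. It gives the time, the measured TCP pose, the force and the opening at its end, in the units of the state.
- telemetry.read_state(): the state, without advancing time (a new reading comes with each control period).
- cams.camera(name): name is "side" or "top" or "wrist"; returns a dict with "pixels" (420x560x3 uint8, red, green, blue), "camera_matrix" (3x3 intrinsics, pixels), "eye" and "orientation" of the camera in the world. Camera axes: x right, y down, z forward; pixel columns grow to the right and rows downward; lengths in mm; the calibration is good to about 2 mm. A picture is of the moment at which its call begins. There is no depth.
- workorder.close_job(): hands the job in, once; it reports no verdict.
The state is a dict: "time_s": time; "joints": joint angles; "qvel": joint speeds; "tau": joint torques, N m; "tcp_pos": TCP position; "orientation": TCP orientation; "ft_force": force on the tool from outside, world axes, zero at the start; "moment": the same for the moment, N m; "finger_gap": finger opening in mm.
Only numpy, scipy, OpenCV 4.12 (cv2) and the standard library are available. Lean on these libraries where they do the work, as an engineer would, in place of code of your own. Each camera call takes 0.05 s, during which the arm holds its last target. There are 200 camera calls.

## Working session

There is one attempt and no reset: what is moved stays moved. The work goes in short steps, Python scripts to look and compute and a tool call to move; the robot and the scene stay as the last step left them, time stands still between calls to the robot, and variables do not carry over. Pictures are saved under pics/ and viewed, about 8 in all and at most 12, crops included, and the job is handed in when it is done.

Besides the shell and the picture viewer there is one more tool, called after "Call:" as a command line: name --pt "numbers of a row" for each row, then --argument value for the rest. servo_tool: Moves the arm, as the interface text tells. Its arguments: {"type":"object","properties":{"deltas":{"type":"array","items":{"type":"array","items":{"type":"number"}}}},"required":["deltas"]}

```bash
mkdir -p pics; python3 - <<'E'
from plant import telemetry, cams
import cv2,json,numpy as np
s=telemetry.read_state();print(s)
d={}
for n in("top","side"):
    c=cams.camera(n);cv2.imwrite(f"pics/{n}0.png",c["pixels"][:,:,::-1]);print(n,c["camera_matrix"],c["eye"],c["orientation"])
    np.savez(f"{n}.npz",K=c["camera_matrix"],e=c["eye"],o=c["orientation"])
E
```

```text
{'time_s': 0.0, 'joints': array([ 6.36537691e+01,  1.80043706e+01, -2.75413538e+00,  6.93391588e+01,
       -3.65179349e-05,  9.00020760e+01]), 'qvel': array([ 0.01140262, -0.09515925,  0.04235578, -0.06853465, -0.10309212,
       -0.00181782]), 'tau': array([-5.30977904e-04, -5.39594722e+01,  3.39747620e+01,  1.93925580e-02,
       -1.98144276e-04,  1.74687665e-05]), 'tcp_pos': array([266.02262091, 537.16377255, 230.43338988]), 'orientation': array([-9.00976649e+01, -4.00566232e-05, -2.63483069e+01]), 'ft_force': array([ 0.40529179,  0.5135343 , -0.26658926]), 'moment': array([0.00933308, 0.0074811 , 0.03630368]), 'finger_gap': 85.36909866855117}
top [[467.44922914   0.         275.74812864]
 [  0.         467.44922914 207.73837268]
 [  0.           0.           1.        ]] [345.94327533 -16.95913436 992.23046276] [-169.918711     -2.19501734  -88.96280182]
side [[396.98185718   0.         272.67565758]
 [  0.         396.98185718 207.20212001]
 [  0.           0.           1.        ]] [ 22.90397511 453.8005121  559.95360012] [-123.28747677   -0.55744767 -135.51456755]
```

View pics/top0.png

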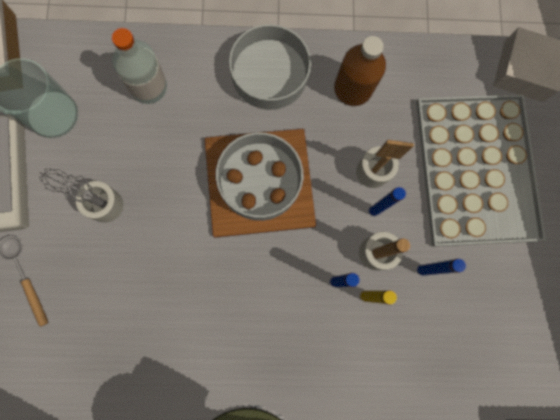

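View pics/side0.png

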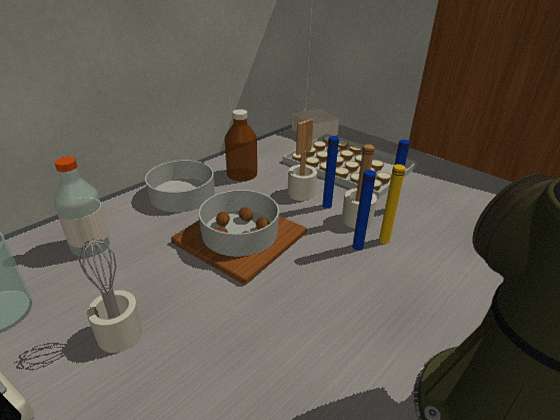

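Candidates: whisk crock at top (95,200), flat-paddle crock (380,165), round stick crock (384,250). The last one fits: round, pale wood, dark rings. Blue rods at (388,202), (345,281) and (442,268) and a yellow rod at (380,297) are look-alikes. I'll confirm with a crop and measure.

```bash
cat > h.py <<'E'
import numpy as np,cv2
from scipy.spatial.transform import Rotation as R
def load(n):
    d=np.load(n+".npz");return d["K"],d["e"],R.from_euler("xyz",d["o"],degrees=True).as_matrix()
def ray(n,u,v,z):
    K,e,M=load(n);d=M@np.linalg.solve(K,[u,v,1]);return (e+d*(z-e[2])/d[2])
def proj(n,P):
    K,e,M=load(n);P=np.atleast_2d(P);q=(K@M.T@(P-e).T).T;return q[:,:2]/q[:,2:]
def circ(c,r,z,k=60):
    t=np.linspace(0,2*np.pi,k);return np.c_[c[0]+r*np.cos(t),c[1]+r*np.sin(t),0*t+z]
E
python3 - <<'E'
from h import *
np.set_printoptions(precision=1,suppress=True)
print("crock rim",ray("top",384,250.5,70),"stick top",ray("top",403,244.5,198))
print("tin rim",ray("top",259.5,175.5,78))
for u,v in((255,157),(279,169),(234,176),(278,196),(249,201)):print("nut",ray("top",u,v,37))
for n,u,v,z in(("blue",400,193,190),("blue",353,280,190),("yel",390,298,190),("blue",459,266,190),("paddle rim",380,166,70),("whisk rim",95,200,70)):print(n,ray("top",u,v,z))
for n,u,v in(("b",374,213),("b",333,282),("y",365,296),("b",421,271)):print(n,"foot",ray("top",u,v,5))
a=cv2.imread("pics/top0.png")[120:330,190:480];b=cv2.imread("pics/side0.png")[120:260,270:430]
a=cv2.resize(a,None,fx=2.6,fy=2.6,interpolation=cv2.INTER_CUBIC)
cv2.imwrite("pics/c1.png",a)
b=cv2.resize(b,None,fx=4,fy=4,interpolation=cv2.INTER_CUBIC);cv2.imwrite("pics/c2.png",b)
E
```

```text
crock rim [ 429.6 -266.5   70. ] stick top [ 429.  -265.1  198. ]
tin rim [574.2 -15.2  78. ]
nut [624.4  -4.6  37. ]
nut [599.7 -55.8  37. ]
nut [581.9  38.2  37. ]
nut [541.5 -54.7  37. ]
nut [529.4   5.4  37. ]
blue [ 521.2 -265.   190. ]
blue [ 367.1 -179.4  190. ]
yel [ 338.  -242.5  190. ]
blue [ 394.6 -364.6  190. ]
paddle rim [ 603.1 -262.2   70. ]
whisk rim [517.3 309.2  70. ]
b foot [ 516.  -264.1    5. ]
b foot [ 367.1 -174.6    5. ]
y foot [ 339.4 -241.8    5. ]
b foot [ 393.7 -362.3    5. ]
```

View pics/c1.png

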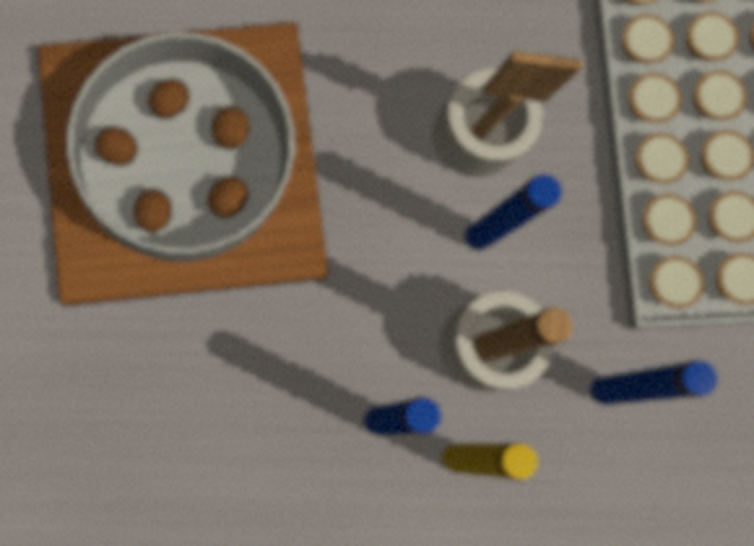

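View pics/c2.png

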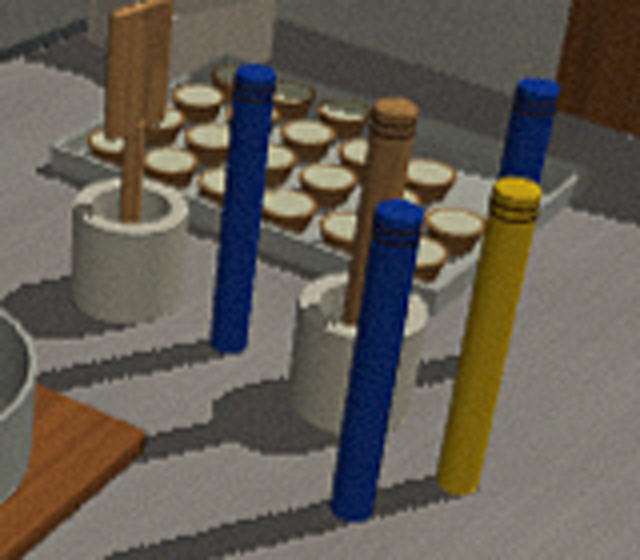

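The crop confirms it: the round pale rod with two rings stands in the crock with rim centre at top (384,251), i.e. about (429.5,-266). Both estimates (rim and rod top) agree to about 1 mm. Tin centre is about (574,-15), with five nuts at 40–60 mm from it. I'll turn the tool to yaw 0, so tool x = world x, tool y = down and tool z = world y, then swing over.

Call:
servo_tool --pt "-1 0 0 0 0 -6.59 0" --pt "-1 0 0 0 0 -6.59 0" --pt "-1 0 0 0 0 -6.59 0" --pt "-1 0 0 0 0 -6.58 0" --pt "-1 0.0096 -0.0037 -0.0336 0 0 0" --pt "-1 0.0096 -0.0037 -0.0336 0 0 0" --pt "-1 0.0096 -0.0037 -0.0336 0 0 0" --pt "-1 0.0096 -0.0037 -0.0336 0 0 0" --pt "-1 0.0096 -0.0037 -0.0336 0 0 0" --pt "-1 0.0096 -0.0037 -0.0336 0 0 0" --pt "-1 0.0096 -0.0037 -0.0336 0 0 0" --pt "-1 0.0096 -0.0037 -0.0336 0 0 0" --pt "-1 0.0096 -0.0037 -0.0336 0 0 0" --pt "-1 0.0096 -0.0037 -0.0336 0 0 0" --pt "-1 0.0096 -0.0037 -0.0336 0 0 0" --pt "-1 0.0096 -0.0037 -0.0336 0 0 0" --pt "-1 0.0096 -0.0037 -0.0336 0 0 0" --pt "-1 0.0096 -0.0037 -0.0336 0 0 0" --pt "-1 0.0096 -0.0037 -0.0336 0 0 0" --pt "-1 0.0096 -0.0037 -0.0336 0 0 0"

```text
time_s: 1.77
tcp_pos: [419.7, -1.7, 290.6]
orientation: [-90.0, 0.0, 0.0]
ft_force: [1.5, 0.7, -0.0]
finger_gap: 85.5
```

Call:
servo_tool --pt "-1 0.001 0 -0.0266 0 0 0" --pt "-1 0.001 0 -0.0266 0 0 0" --pt "-1 0.001 0 -0.0266 0 0 0" --pt "-1 0.001 0 -0.0266 0 0 0" --pt "-1 0.001 0 -0.0266 0 0 0" --pt "-1 0.001 0 -0.0266 0 0 0" --pt "-1 0.001 0 -0.0266 0 0 0" --pt "-1 0.001 0 -0.0266 0 0 0" --pt "-1 0.001 0 -0.0266 0 0 0" --pt "-1 0.0005 0 -0.0266 0 0 0" --pt "-1 0 0 0 0 0 0" --pt "-1 0 0 0 0 0 0" --pt "-1 0 0 0 0 0 0"

```text
time_s: 2.85
tcp_pos: [429.0, -265.5, 290.1]
orientation: [-89.9, 0.1, -0.0]
ft_force: [0.2, 0.2, -0.7]
finger_gap: 85.4
```

```bash
python3 - <<'E'
from plant import telemetry, cams
from h import *
print(telemetry.read_state()["tcp_pos"])
c=cams.camera("wrist");np.savez("wrist.npz",K=c["camera_matrix"],e=c["eye"],o=c["orientation"])
im=c["pixels"][:,:,::-1].copy();cv2.imwrite("pics/w0.png",im)
print(c["eye"],c["orientation"])
for r,z,col in((12,198,(0,0,255)),(12,8,(255,0,255)),(25,70,(0,255,0)),(38,70,(255,255,0))):
    cv2.polylines(im,[proj("wrist",circ((429.5,-266),r,z)).astype(int)],True,col,1)
cv2.imwrite("pics/w0o.png",im)
E
```

```text
[ 429.04236732 -265.46912407  290.07253469]
[ 364.10350343 -266.24978488  433.89591787] [ 1.64993730e+02 -5.31287675e-02  8.99559023e+01]
```

View pics/w0o.png

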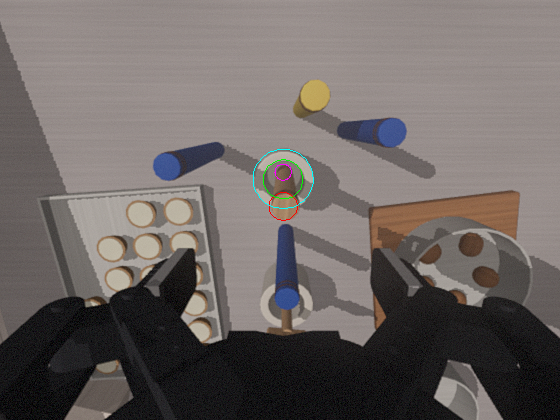

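The overlay fits the rod top (284,206), its foot and the rim within about 2 mm. Fingers (left/right, along y) have a clear way down beside the stick; the nearest blue rod, at (287,297), is off the jaw line. I'll descend to TCP z of about 139 and grip.

Call:
servo_tool --pt "-1 0 0.015 0 0 0 0" --pt "-1 0 0.0151 0 0 0 0" --pt "-1 0 0.0151 0 0 0 0" --pt "-1 0 0.0151 0 0 0 0" --pt "-1 0 0.0151 0 0 0 0" --pt "-1 0 0.0151 0 0 0 0" --pt "-1 0 0.0151 0 0 0 0" --pt "-1 0 0.0151 0 0 0 0" --pt "-1 0 0.0151 0 0 0 0" --pt "-1 0 0.0151 0 0 0 0" --pt "-1 0 0 0 0 0 0" --pt "-1 0 0 0 0 0 0" --pt "1 0 0 0 0 0 0" --pt "1 0 0 0 0 0 0" --pt "1 0 0 0 0 0 0" --pt "1 0 0 0 0 0 0" --pt "1 0 0 0 0 0 0" --pt "1 0 0 0 0 0 0" --pt "1 0 0 0 0 0 0" --pt "1 0 0 0 0 0 0"

```text
time_s: 4.57
tcp_pos: [429.8, -265.6, 140.2]
orientation: [-90.0, -0.1, 0.0]
ft_force: [0.1, 2.6, 5.6]
finger_gap: 22.7
```

Call:
servo_tool --pt "1 0 0 0 0 0 0" --pt "1 0 0 0 0 0 0" --pt "1 0 0 0 0 0 0" --pt "1 0 0 0 0 0 0" --pt "1 0 0 0 0 0 0" --pt "1 0 0 0 0 0 0"

```text
time_s: 5.07
tcp_pos: [429.8, -265.6, 140.2]
orientation: [-90.0, -0.1, 0.0]
ft_force: [-0.1, 3.0, 5.8]
finger_gap: 22.8
```

Gripped (gap 22.8 on a 24 mm rod). Lift 120 mm.

Call:
servo_tool --pt "1 0 -0.006 0 0 0 0" --pt "1 0 -0.012 0 0 0 0" --pt "1 0 -0.012 0 0 0 0" --pt "1 0 -0.012 0 0 0 0" --pt "1 0 -0.012 0 0 0 0" --pt "1 0 -0.012 0 0 0 0" --pt "1 0 -0.012 0 0 0 0" --pt "1 0 -0.012 0 0 0 0" --pt "1 0 -0.012 0 0 0 0" --pt "1 0 -0.012 0 0 0 0" --pt "1 0 -0.006 0 0 0 0" --pt "1 0 0 0 0 0 0" --pt "1 0 0 0 0 0 0"

```text
time_s: 6.15
tcp_pos: [429.4, -266.0, 259.5]
orientation: [-90.0, -0.0, 0.0]
ft_force: [-0.7, -0.4, -0.7]
finger_gap: 22.7
```

Call:
servo_tool --pt "1 0.005 0 0.0084 0 0 0" --pt "1 0.0105 0 0.0182 0 0 0" --pt "1 0.0105 0 0.0182 0 0 0" --pt "1 0.0105 0 0.0182 0 0 0" --pt "1 0.0105 0 0.0182 0 0 0" --pt "1 0.0105 0 0.0182 0 0 0" --pt "1 0.0105 0 0.0182 0 0 0" --pt "1 0.0105 0 0.0182 0 0 0" --pt "1 0.0105 0 0.0182 0 0 0" --pt "1 0.0105 0 0.0182 0 0 0" --pt "1 0.0105 0 0.0182 0 0 0" --pt "1 0.0105 0 0.0182 0 0 0" --pt "1 0.0105 0 0.0182 0 0 0" --pt "1 0.0105 0 0.0182 0 0 0" --pt "1 0.004 0 0.006 0 0 0" --pt "1 0 0 0 0 0 0" --pt "1 0 0 0 0 0 0" --pt "1 0 0 0 0 0 0"

```text
time_s: 7.65
tcp_pos: [574.2, -15.4, 259.2]
orientation: [-90.0, 0.1, -0.0]
ft_force: [-0.6, -0.4, -1.0]
finger_gap: 22.6
```

```bash
cat > look.py <<'E'
import sys
from plant import telemetry, cams
from h import *
t=telemetry.read_state()["tcp_pos"];print(t)
n,out,x0,x1,y0,y1,f=sys.argv[1:];
c=cams.camera(n);np.savez(n+".npz",K=c["camera_matrix"],e=c["eye"],o=c["orientation"])
im=c["pixels"][:,:,::-1].copy()
f=float(f);x0,x1,y0,y1=map(int,(x0,x1,y0,y1))
im=cv2.resize(im[y0:y1,x0:x1],None,fx=f,fy=f,interpolation=cv2.INTER_CUBIC)
def dr(P,col):cv2.polylines(im,[((proj(n,P)-[x0,y0])*f).astype(int)],True,col,1)
dr(circ((574.2,-15.2),84,78),(0,255,0));dr(circ((574.2,-15.2),40,22),(255,255,0))
dr(circ(t,12,t[2]-132),(0,0,255));dr(circ(t,12,t[2]+58),(255,0,255))
cv2.imwrite("pics/"+out,im)
E
python3 look.py side s1.png 150 350 60 270 2.8
```

```text
[574.23328153 -15.43410268 259.21167026]
```

View pics/s1.png

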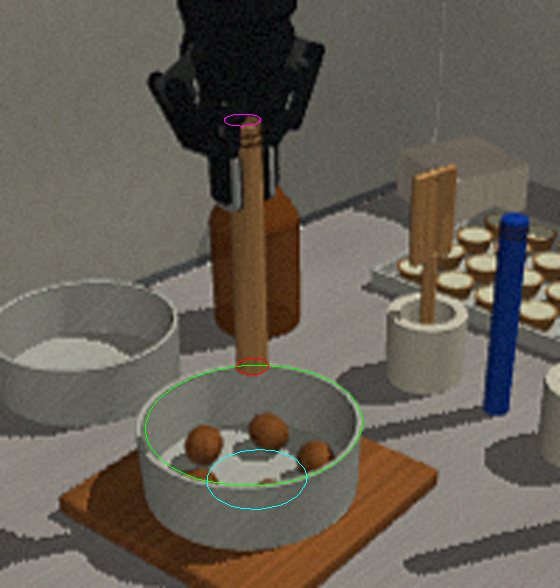

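Picture shows the rod over the tin centre, its foot at (252,370) against the predicted (252,366), nearly upright, and the tin rim matches. I'll lower to about 8 mm above the floor at the free centre, then go out 38 mm to the far side.

Call:
servo_tool --pt "1 0 0.012 0 0 0 0" --pt "1 0 0.012 0 0 0 0" --pt "1 0 0.012 0 0 0 0" --pt "1 0 0.012 0 0 0 0" --pt "1 0 0.012 0 0 0 0" --pt "1 0 0.012 0 0 0 0" --pt "1 0 0.012 0 0 0 0" --pt "1 0 0.012 0 0 0 0" --pt "1 0 0 0 0 0 0" --pt "1 0.0055 0 0 0 0 0" --pt "1 0.0055 0 0 0 0 0" --pt "1 0.0055 0 0 0 0 0" --pt "1 0.0055 0 0 0 0 0" --pt "1 0.0055 0 0 0 0 0" --pt "1 0.0055 0 0 0 0 0" --pt "1 0.005 0 0 0 0 0" --pt "1 0 0 0 0 0 0" --pt "1 0 0 0 0 0 0"

```text
time_s: 9.2
tcp_pos: [613.1, -14.8, 163.4]
orientation: [-90.0, 0.0, 0.0]
ft_force: [-0.5, 0.1, -0.3]
finger_gap: 22.9
```

Call:
servo_tool --pt "1 -0.00047 0 -0.00594 0 0 0" --pt "1 -0.00139 0 -0.0058 0 0 0" --pt "1 -0.00228 0 -0.00551 0 0 0" --pt "1 -0.00311 0 -0.00508 0 0 0" --pt "1 -0.00387 0 -0.00453 0 0 0" --pt "1 -0.00453 0 -0.00387 0 0 0" --pt "1 -0.00508 0 -0.00311 0 0 0" --pt "1 -0.00551 0 -0.00228 0 0 0" --pt "1 -0.0058 0 -0.00139 0 0 0" --pt "1 -0.00594 0 -0.00047 0 0 0"

```text
time_s: 10.03
tcp_pos: [574.2, -53.0, 163.6]
orientation: [-90.0, 0.0, -0.0]
ft_force: [-0.2, 0.2, -0.7]
finger_gap: 22.7
```

```bash
python3 look.py side s2.png 150 350 90 270 2.8
```

```text
[574.22901806 -53.04467265 163.63140419]
```

View pics/s2.png

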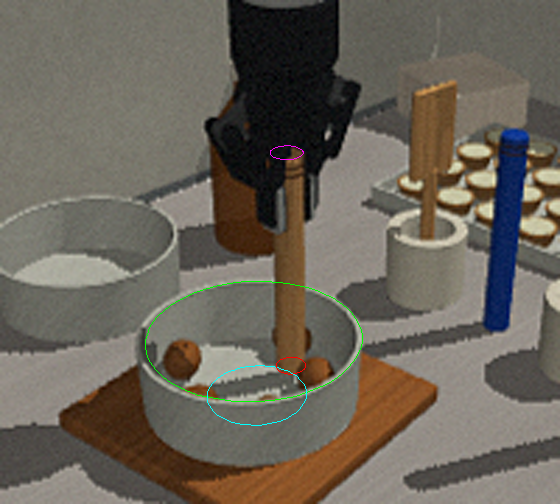

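The rod is on the right side with its foot low among the nuts (foot edge around (290,377), near the predicted spot), and all is inside the tin. Continuing the rounds.

Call:
servo_tool --pt "1 -0.00594 0 0.00047 0 0 0" --pt "1 -0.0058 0 0.00139 0 0 0" --pt "1 -0.00551 0 0.00228 0 0 0" --pt "1 -0.00508 0 0.00311 0 0 0" --pt "1 -0.00453 0 0.00387 0 0 0" --pt "1 -0.00387 0 0.00453 0 0 0" --pt "1 -0.00311 0 0.00508 0 0 0" --pt "1 -0.00228 0 0.00551 0 0 0" --pt "1 -0.00139 0 0.0058 0 0 0" --pt "1 -0.00047 0 0.00594 0 0 0" --pt "1 0.00047 0 0.00594 0 0 0" --pt "1 0.00139 0 0.0058 0 0 0" --pt "1 0.00228 0 0.00551 0 0 0" --pt "1 0.00311 0 0.00508 0 0 0" --pt "1 0.00387 0 0.00453 0 0 0" --pt "1 0.00453 0 0.00387 0 0 0" --pt "1 0.00508 0 0.00311 0 0 0" --pt "1 0.00551 0 0.00228 0 0 0" --pt "1 0.0058 0 0.00139 0 0 0" --pt "1 0.00594 0 0.00047 0 0 0"

```text
time_s: 11.75
tcp_pos: [575.5, 23.3, 163.5]
orientation: [-90.0, 0.0, 0.0]
ft_force: [0.1, 0.3, -1.0]
finger_gap: 22.7
```

Call:
servo_tool --pt "1 0.00594 0 -0.00047 0 0 0" --pt "1 0.0058 0 -0.00139 0 0 0" --pt "1 0.00551 0 -0.00228 0 0 0" --pt "1 0.00508 0 -0.00311 0 0 0" --pt "1 0.00453 0 -0.00387 0 0 0" --pt "1 0.00387 0 -0.00453 0 0 0" --pt "1 0.00311 0 -0.00508 0 0 0" --pt "1 0.00228 0 -0.00551 0 0 0" --pt "1 0.00139 0 -0.0058 0 0 0" --pt "1 0.00047 0 -0.00594 0 0 0" --pt "1 0 0 0 0 0 0"

```text
time_s: 12.67
tcp_pos: [612.9, -16.2, 163.6]
orientation: [-90.0, 0.0, -0.1]
ft_force: [-1.2, 0.6, -0.3]
finger_gap: 22.7
```

```bash
python3 look.py side s3.png 150 350 90 270 2.8
```

```text
[612.89045756 -16.22430335 163.58723017]
```

View pics/s3.png

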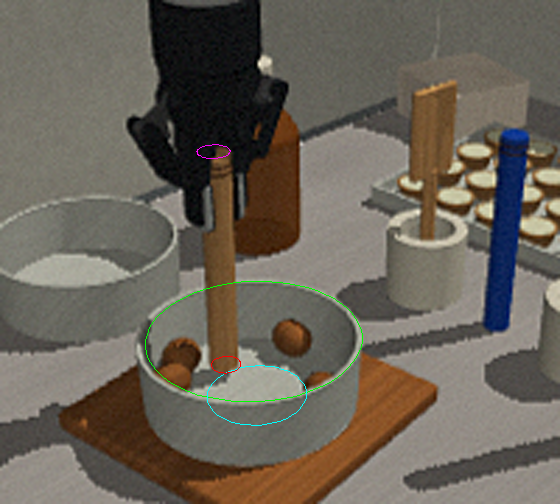

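Round 1 is done: the rod is at the far side with its foot at (223,370), and the nuts, at (290,337), (182,355), (175,378) and (320,380), have clearly moved and lie inside the tin. Round 2.

Call:
servo_tool --pt "1 -0.00047 0 -0.00594 0 0 0" --pt "1 -0.00139 0 -0.0058 0 0 0" --pt "1 -0.00228 0 -0.00551 0 0 0" --pt "1 -0.00311 0 -0.00508 0 0 0" --pt "1 -0.00387 0 -0.00453 0 0 0" --pt "1 -0.00453 0 -0.00387 0 0 0" --pt "1 -0.00508 0 -0.00311 0 0 0" --pt "1 -0.00551 0 -0.00228 0 0 0" --pt "1 -0.0058 0 -0.00139 0 0 0" --pt "1 -0.00594 0 -0.00047 0 0 0"

```text
time_s: 13.55
tcp_pos: [574.2, -53.0, 163.6]
orientation: [-90.0, 0.0, -0.0]
ft_force: [-0.7, 0.3, 0.3]
finger_gap: 22.7
```

Call:
servo_tool --pt "1 -0.00594 0 0.00047 0 0 0" --pt "1 -0.0058 0 0.00139 0 0 0" --pt "1 -0.00551 0 0.00228 0 0 0" --pt "1 -0.00508 0 0.00311 0 0 0" --pt "1 -0.00453 0 0.00387 0 0 0" --pt "1 -0.00387 0 0.00453 0 0 0" --pt "1 -0.00311 0 0.00508 0 0 0" --pt "1 -0.00228 0 0.00551 0 0 0" --pt "1 -0.00139 0 0.0058 0 0 0" --pt "1 -0.00047 0 0.00594 0 0 0" --pt "1 0.00047 0 0.00594 0 0 0" --pt "1 0.00139 0 0.0058 0 0 0" --pt "1 0.00228 0 0.00551 0 0 0" --pt "1 0.00311 0 0.00508 0 0 0" --pt "1 0.00387 0 0.00453 0 0 0" --pt "1 0.00453 0 0.00387 0 0 0" --pt "1 0.00508 0 0.00311 0 0 0" --pt "1 0.00551 0 0.00228 0 0 0" --pt "1 0.0058 0 0.00139 0 0 0" --pt "1 0.00594 0 0.00047 0 0 0"

```text
time_s: 15.22
tcp_pos: [575.6, 23.3, 163.5]
orientation: [-90.0, 0.0, 0.0]
ft_force: [-0.6, -0.2, -0.0]
finger_gap: 22.7
```

Call:
servo_tool --pt "1 0.00594 0 -0.00047 0 0 0" --pt "1 0.0058 0 -0.00139 0 0 0" --pt "1 0.00551 0 -0.00228 0 0 0" --pt "1 0.00508 0 -0.00311 0 0 0" --pt "1 0.00453 0 -0.00387 0 0 0" --pt "1 0.00387 0 -0.00453 0 0 0" --pt "1 0.00311 0 -0.00508 0 0 0" --pt "1 0.00228 0 -0.00551 0 0 0" --pt "1 0.00139 0 -0.0058 0 0 0" --pt "1 0.00047 0 -0.00594 0 0 0" --pt "1 0 0 0 0 0 0" --pt "1 0 0 0 0 0 0" --pt "1 0 0 0 0 0 0" --pt "1 0 0 0 0 0 0"

```text
time_s: 16.38
tcp_pos: [612.8, -14.7, 163.6]
orientation: [-90.0, 0.0, 0.0]
ft_force: [0.4, -0.2, -0.4]
finger_gap: 22.7
```

```bash
python3 - <<'E'
from plant import cams
import cv2
a=[]
im=cams.camera("top")["pixels"][:,:,::-1]
old=cv2.imread("pics/top0.png")
f=lambda i:cv2.resize(i[125:240,200:320],None,fx=3.3,fy=3.3,interpolation=cv2.INTER_CUBIC)
cv2.imwrite("pics/t2.png",cv2.hconcat([f(old),f(im)]))
E
```

```text
(no output)
```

View pics/t2.png

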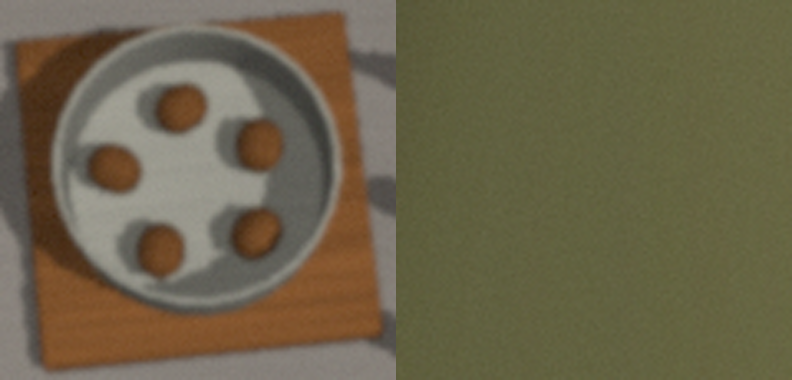

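The arm hides the top view. The wrist camera should see the nuts, so I'll check with it before leaving the tin, overlaying the start positions of the nuts.

```bash
python3 - <<'E'
from plant import cams
from h import *
c=cams.camera("wrist");np.savez("wrist.npz",K=c["camera_matrix"],e=c["eye"],o=c["orientation"])
im=c["pixels"][:,:,::-1].copy()
for x,y in((624,-5),(600,-56),(582,38),(541,-55),(529,5)):
    cv2.polylines(im,[proj("wrist",circ((x,y),15,37)).astype(int)],True,(0,255,0),1)
cv2.imwrite("pics/w2.png",im)
E
```

```text
(no output)
```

View pics/w2.png

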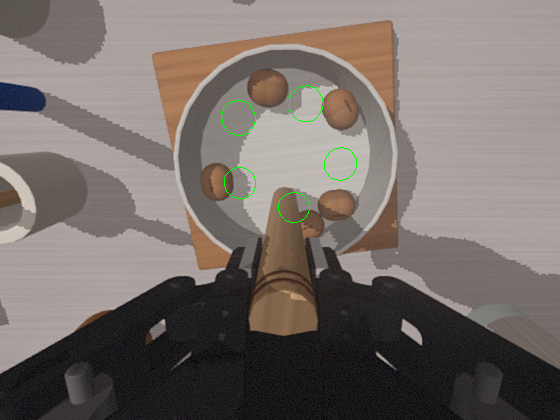

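Whatever the identities, three nuts at (268,88), (341,109) and (337,205) are 35 px or more (30 mm or more) from every start ring. All five are inside the tin. I'll go to the centre, lift, and return over the crock.

Call:
servo_tool --pt "1 -0.0055 0 0 0 0 0" --pt "1 -0.0055 0 0 0 0 0" --pt "1 -0.0055 0 0 0 0 0" --pt "1 -0.0055 0 0 0 0 0" --pt "1 -0.0055 0 0 0 0 0" --pt "1 -0.0055 0 0 0 0 0" --pt "1 -0.005 0 0 0 0 0" --pt "1 0 0 0 0 0 0" --pt "1 0 -0.012 0 0 0 0" --pt "1 0 -0.012 0 0 0 0" --pt "1 0 -0.012 0 0 0 0" --pt "1 0 -0.012 0 0 0 0" --pt "1 0 -0.012 0 0 0 0" --pt "1 0 -0.012 0 0 0 0" --pt "1 0 -0.012 0 0 0 0" --pt "1 0 -0.012 0 0 0 0" --pt "1 0 0 0 0 0 0"

```text
time_s: 17.9
tcp_pos: [576.3, -15.0, 262.1]
orientation: [-90.0, -0.2, 0.0]
ft_force: [-0.2, -0.1, -0.7]
finger_gap: 22.8
```

Call:
servo_tool --pt "1 -0.005 0 -0.0084 0 0 0" --pt "1 -0.0105 0 -0.0182 0 0 0" --pt "1 -0.0105 0 -0.0182 0 0 0" --pt "1 -0.0105 0 -0.0182 0 0 0" --pt "1 -0.0105 0 -0.0182 0 0 0" --pt "1 -0.0105 0 -0.0182 0 0 0" --pt "1 -0.0105 0 -0.0182 0 0 0" --pt "1 -0.0105 0 -0.0182 0 0 0" --pt "1 -0.0105 0 -0.0182 0 0 0" --pt "1 -0.0105 0 -0.0182 0 0 0" --pt "1 -0.0105 0 -0.0182 0 0 0" --pt "1 -0.0105 0 -0.0182 0 0 0" --pt "1 -0.0105 0 -0.0182 0 0 0" --pt "1 -0.0105 0 -0.0182 0 0 0" --pt "1 -0.004 0 -0.006 0 0 0" --pt "1 0 0 0 0 0 0" --pt "1 0 0 0 0 0 0" --pt "1 0 0 0 0 0 0" --pt "1 0 0 0 0 0 0"

```text
time_s: 19.48
tcp_pos: [429.8, -265.1, 259.4]
orientation: [-90.0, 0.0, 0.1]
ft_force: [0.4, -0.2, -0.9]
finger_gap: 22.5
```

```bash
python3 - <<'E'
from plant import cams,telemetry
from h import *
t=telemetry.read_state()["tcp_pos"]
c=cams.camera("wrist");np.savez("wrist.npz",K=c["camera_matrix"],e=c["eye"],o=c["orientation"])
im=c["pixels"][:,:,::-1].copy()
im=cv2.resize(im[80:330,170:400],None,fx=2.4,fy=2.4,interpolation=cv2.INTER_CUBIC)
for cc,r,z,col in((t,12,t[2]-132,(0,0,255)),(t,12,t[2]+58,(255,0,255)),((429.5,-266),25,70,(0,255,0)),((429.5,-266),38,70,(255,255,0))):
    cv2.polylines(im,[((proj("wrist",circ(cc,r,z))-[170,80])*2.4).astype(int)],True,col,1)
cv2.imwrite("pics/w3.png",im)
E
```

```text
(no output)
```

View pics/w3.png

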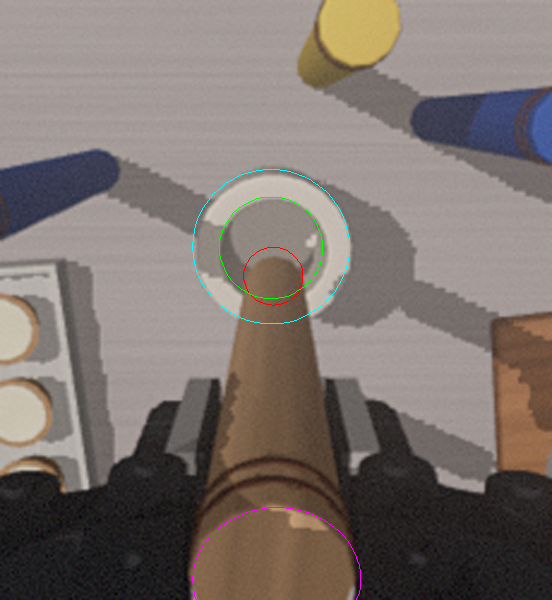

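Foot over the crock (front edge at (275,257) in the crop) is about 4 mm beyond the predicted spot, well inside the 13 mm of clearance. I'll trim x by -3 mm and lower.

Call:
servo_tool --pt "1 -0.003 0 0 0 0 0" --pt "1 0 0.01 0 0 0 0" --pt "1 0 0.01 0 0 0 0" --pt "1 0 0.01 0 0 0 0" --pt "1 0 0.01 0 0 0 0" --pt "1 0 0.01 0 0 0 0" --pt "1 0 0.01 0 0 0 0" --pt "1 0 0.01 0 0 0 0" --pt "1 0 0.01 0 0 0 0" --pt "1 0 0.01 0 0 0 0" --pt "1 0 0.01 0 0 0 0" --pt "1 0 0.006 0 0 0 0" --pt "1 0 0.004 0 0 0 0" --pt "1 0 0.003 0 0 0 0" --pt "1 0 0.002 0 0 0 0" --pt "1 0 0.002 0 0 0 0" --pt "1 0 0 0 0 0 0" --pt "1 0 0 0 0 0 0"

```text
time_s: 21.03
tcp_pos: [426.6, -266.0, 142.8]
orientation: [-90.0, -0.0, 0.0]
ft_force: [-0.1, 0.6, -1.0]
finger_gap: 22.4
```

Call:
servo_tool --pt "1 0 0.001 0 0 0 0" --pt "1 0 0.001 0 0 0 0" --pt "1 0 0.0005 0 0 0 0" --pt "1 0 0 0 0 0 0" --pt "1 0 0 0 0 0 0"

```text
time_s: 21.45
tcp_pos: [426.6, -266.0, 140.3]
orientation: [-90.0, -0.0, 0.0]
ft_force: [0.1, -0.1, 1.3]
finger_gap: 22.8
```

Just in contact (fz about +1.3 N, same height as at the grasp). I'll open gradually, then rise.

Call:
servo_tool --pt "0.6 0 0 0 0 0 0" --pt "0.4 0 0 0 0 0 0" --pt "0.3 0 0 0 0 0 0" --pt "0.2 0 0 0 0 0 0" --pt "0 0 0 0 0 0 0" --pt "-0.4 0 0 0 0 0 0" --pt "-1 0 0 0 0 0 0" --pt "-1 0 0 0 0 0 0" --pt "-1 0 0 0 0 0 0" --pt "-1 0 0 0 0 0 0" --pt "-1 0 0 0 0 0 0" --pt "-1 0 0 0 0 0 0"

```text
time_s: 22.45
tcp_pos: [426.5, -265.9, 140.1]
orientation: [-90.0, -0.0, 0.0]
ft_force: [0.1, 0.6, 0.0]
finger_gap: 85.8
```

Call:
servo_tool --pt "-1 0 -0.01 0 0 0 0" --pt "-1 0 -0.015 0 0 0 0" --pt "-1 0 -0.015 0 0 0 0" --pt "-1 0 -0.015 0 0 0 0" --pt "-1 0 -0.015 0 0 0 0" --pt "-1 0 -0.015 0 0 0 0" --pt "-1 0 -0.015 0 0 0 0" --pt "-1 0 -0.015 0 0 0 0" --pt "-1 0 -0.015 0 0 0 0" --pt "-1 0 -0.015 0 0 0 0" --pt "-1 0 -0.005 0 0 0 0" --pt "-1 0 0 0 0 0 0" --pt "-1 0 0 0 0 0 0" --pt "-1 0 0 0 0 0 0" --pt "-1 0 0 0 0 0 0"

```text
time_s: 23.7
tcp_pos: [425.9, -265.6, 289.1]
orientation: [-89.9, 0.1, 0.0]
ft_force: [0.5, -0.2, -0.1]
finger_gap: 85.5
```

```bash
python3 - <<'E'
from plant import cams,telemetry
from h import *
c=cams.camera("wrist");np.savez("wrist.npz",K=c["camera_matrix"],e=c["eye"],o=c["orientation"])
im=c["pixels"][:,:,::-1].copy()
for r,z,col in((12,198,(0,0,255)),(12,8,(255,0,255)),(25,70,(0,255,0))):
    cv2.polylines(im,[proj("wrist",circ((429.5,-266),r,z)).astype(int)],True,col,1)
s=cams.camera("side")["pixels"][:,:,::-1]
a=cv2.resize(im[80:320,150:560],None,fx=1,fy=1);b=cv2.resize(s[90:270,150:450],(400,240))
cv2.imwrite("pics/f.png",cv2.vconcat([cv2.resize(a,(700,410)) [:, :],cv2.resize(b,(700,420))])[:,:] if 0 else cv2.resize(cv2.vconcat([cv2.resize(a,(480,281)),cv2.resize(b,(480,288))]),None,fx=1.05,fy=1.05))
print(telemetry.read_state()["ft_force"])
E
```

```text
[ 0.21948083  0.24364302 -0.59553791]
```

View pics/f.png

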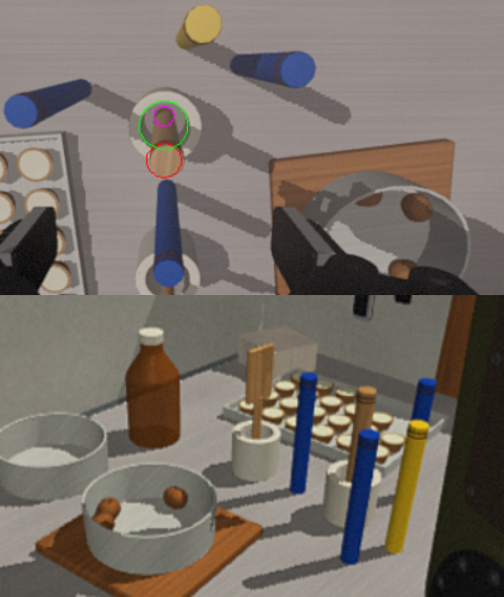

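The rod stands upright in its crock: its top at (164,160) and foot at (164,117) match the original pose. The gripper is clear, the nuts in view are in the tin, and all the look-alikes still stand. Handing in.

```bash
python3 -c "
from plant import workorder;print(workorder.close_job())"
```

```text
the job is handed in; nothing more can be done
None
```

I took the round stick from its crock, stirred two clockwise rounds in the tin at 38 mm radius and stood the stick back in the same crock. I then released it, raised the gripper clear and handed the job in at about 24 s of the 64 s allowed. The hand-in gives no verdict.

- **Stirring:** I aimed the foot about 8 mm above the tin's floor, starting and ending on the far side. The forces reported after each move stayed below about 6 N.
- **Nuts:** after round 2 all five lay inside the tin. At least three were about 30 mm or more from every starting position; the other two were only about 20 mm from the nearest one.
- **Stick:** it stands upright in its own crock, within a few mm of where it began. The blue and yellow look-alikes are still standing.
- **Checks that fell short:**
  - The foot sat about 4 mm off its predicted spot before going back into the crock; I corrected x by 3 mm.
  - The top camera was blocked by the arm, so I checked the nuts with the wrist camera instead.
  - The last picture showed only some of the nuts, so all five were last seen together just before the stick left the tin.

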